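Warmer off, then hold its cover on for the screws

ROBOT

A 6-joint arm with a two-finger parallel gripper is mounted at the origin on the work surface. World frame = base frame: x ahead of the robot, y to its left, z up, the work surface at z = 0. Lengths are in mm, angles in rad, forces in N, time in s.
With the tool pointing down it reaches from about 350 to 975 mm from the base axis. Payload 7.1 kg.
Tool frame: the origin (TCP) lies on the front face of the gripper's body, between the roots of the fingers; the fingertips stand 80 mm ahead of it and the grasp point (between the pads) lies 61 mm ahead of it (env.tips_ahead is the distance from the TCP to the fingertips, in mm); z points along the fingers, y is the line along which they close (so a half turn about z gives the same grasp; the last joint's range is limited). The gripper opens to 88 mm and grips with 3 to 60 N. Pads are 20 mm wide; open, the fingers measure 115 mm over their backs; the gripper's body (75 mm by 178 mm) begins 61 mm behind the grasp point.
Start: joints at [-1.232, 0.423, 1.63, -0, 1.089, -0.019], TCP at [218.901, -585.396, 302.675] pointing down, gripper open.
Joint ranges: [-3, 3], [-0.9, 2.11], [0.09, 2.58], [-1.31, 4.45], [0.11, 2.69], [-2.54, 2.54]. Speed limits (rad/s): [2.39, 2.39, 3.01, 3.14, 3.14, 3.14].

INTERFACE

Orientations are given as a unit quaternion [x, y, z, w].
In Python, from station import env, set_gripper, viewer, workorder gives the robot as it stands. Calls block until the motion is done:
- env.reach(position, orientation): joint-space move of the TCP to a pose.
- env.move_l(position, rot=None, rate=150, f_stop=None): straight line of the TCP; rot=None keeps the orientation; rate is the mean speed in mm/s. With f_stop (N) it stops when the force on the tool has changed by that much, and returns True; else False.
- env.move_joints(angles): joint-space move.
- set_gripper(opening): finger opening in mm; the grip force is fixed at half the most; returns when the fingers have stopped.
- env.hold(seconds).
- env.ik(position, orientation): joint angles nearest the present ones, or None.
- env.read_state(): the state.
- viewer.camera(name): name is "scene" or "side" or "wrist"; returns the picture (400x640x3 uint8, blue, green, red); there is no depth.
- viewer.camera_params(name): a dict with "fx", "fy", "cx", "cy" (pixels), "pose" (4x4, takes a point from camera to world coordinates); the wrist camera has in their place "tool_from_camera" (4x4, takes a point from camera to tool coordinates, whose origin is the TCP and whose axes are the flange's). Camera axes: x right, y up, looking along -z (the intrinsics and any distortion apply to the point x, -y, -z); pixel columns grow to the right and rows downward; lengths in mm; the calibration is good to about 2 mm. A picture is of the moment at which its call begins: read the wrist's pose just before it. camera_params takes no time and is no camera call.
A pose or a line that the arm cannot do raises env.IKError and nothing moves.
- workorder.sign_off(): hands the job in; it is judged then, once.
The state is a dict: "time_s": time; "qpos": joint angles; "dq": joint speeds; "tau": joint torques, N m; "tool_pos": TCP position; "orientation": TCP orientation; "force": force on the tool from outside, world axes, zero at the start; "wrist_torque": the same for the moment, N m; "width": finger opening in mm; "grip_force": force on a finger pad.
Only numpy, scipy, OpenCV 4.12 (cv2) and the standard library are available. Lean on these libraries where they do the work, as an engineer would, in place of code of your own. Each camera call takes 0.05 s, during which the arm holds its last target. There are 200 camera calls.

TASK

Turn the flask warmer's dial fully anticlockwise to its off stop, then take the loose black front cover by its fin and press its flat face, upright, square and centred, against the sprung backing plate on the warmer's front, with its lower edge on the counter or only just clear of it. Keep a steady push of about 10 N, never bottoming the springs, and finish while still holding it like that so that I can put the screws in. Leave the mate cup, bombilla, flask and canister where they are.

Things in the scene. Friction and masses are not known exactly. Their poses are not given: they have to be found in the camera images.
- warmer: Flask warmer fixed to the counter: low stainless box, 160 (x) by 280 (y) by 65 mm high. Origin: centre of its underside, on the counter. Its own -x face is the front, towards the robot, with the backing plate; z is up. On its top: a flat dark round hotplate and, 95 mm to +y and 40 mm to -x of the origin, the dial.
- dial (a joint): Dial on the warmer's top, rad. 0 = off = anticlockwise end stop (seen from above); grows clockwise to 3.6; starts at 0.7 to 1.4. Light friction, no spring. Grip: black upright bar 42 mm long, 14 thick, 32 high, on a 44 mm disc; at 0 it lies along the warmer's x, white mark towards the front; at value q it is turned clockwise by q from there.
- dial_grip (a point): Point on the dial's vertical axis at the height to grip the bar, 7 mm below the bar's top and 102 mm above the counter (disc top at 79 mm). Its frame turns with the dial: x along the bar, z up.
- backplate (a joint): Travel of the sprung aluminium backing plate into the warmer, m, along the warmer's +x. 0 = out, springs at rest; springs give 500 N/m (10 N at 0.020), with slight friction (0.2 N); the springs bottom at 0.036.
- backplate_face (a point): Centre of the front face of the backing plate (moves with it), 34 mm above the counter; axes as the warmer's, x pointing into the warmer. The plate is upright, 80 mm wide (y), 46 mm high, 6 mm thick; at rest its face is 40 mm in front of the housing's front face and 20 mm to -y of the warmer's middle.
- cover: Loose black plastic cover, 140 to 280 g, standing on the counter: plate 110 mm wide (y), 60 high, 6 thick, with an upright fin in the middle of its back. Origin: middle of the lower edge of the flat face that goes on the backing plate (x = 0, looking to its +x). Plate: x -6 to 0 mm; fin: x -56 to -6 mm, 16 thick (y), 52 high: grip it across y from above at about x = -34 mm.
- mate_cup: Bystander: olive silicone mate cup, 76 mm across, 85 mm high, origin under its centre. Leave it.
- bombilla: Bystander: curved aluminium bombilla lying on the counter, about 195 mm long, 8 mm thick, origin near its middle. Leave it.
- flask: Bystander: stainless flask, 80 mm across, 278 mm high, origin under its centre. Leave it.
- canister: Bystander: grey plastic canister with clipped lid, 128 mm across its clips, 134 mm high, origin under its centre. Leave it.
Not all that is in view belongs to the job. Leave any blue or red look-alike of the cover alone.

How it is judged (in metres and radians):
On the way, in this order (a step that is already met when the one before it is completed fails the run):
1. the dial is at its off stop (within 0.07 rad) (value of joint dial below 0.07 rad), for 0.2 s.
2. the cover is held square and centred against the backing plate with 6 to 14 N (contact force between cover and warmer between 6 and 14 N and value of joint backplate between 0.01 and 0.03 m and contact force between the fingers and cover above 1 N and y of cover in the frame of backplate_face between -0.01 and 0.01 m and height (world z) of cover between -0.003 and 0.012 m and angle between the x axis of cover and the x axis of warmer, either way round below 0.12 rad and angle between cover's own z axis and vertical below 0.12 rad and x of cover in the frame of backplate_face between -0.006 and 0.006 m), for 0.5 s.
At the end, for the whole second after the job is handed in: Dial within 0.07 rad of off. Fingers on the cover; its face on the backing plate (6 mm), centred (10 mm), square and upright (0.12 rad), lower edge under 12 mm above the counter, pressing with 6 to 14 N with the plate in by 10 to 30 mm, through the last second (all of step 2 and value of joint dial below 0.07 rad); the arm keeps its last pose, push and grip.
It fails at once if the backing plate's springs are bottomed (travel over 34 mm) (value of joint backplate above 0.034 m).
It fails at once if the mate cup is moved more than 30 mm (distance of mate_cup from where it was at the start of the episode above 0.03 m).
It fails at once if the bombilla is moved more than 30 mm (distance of bombilla from where it was at the start of the episode above 0.03 m).
It fails at once if the flask is moved more than 30 mm (distance of flask from where it was at the start of the episode above 0.03 m).
It fails at once if the canister is moved more than 30 mm (distance of canister from where it was at the start of the episode above 0.03 m).
It also fails if it takes over 51 s, if anything falls off the work surface, if the arm or the gripper's body presses on something with over 40 N, if the wrist force passes 120 N, or if a joint passes its speed limit or range.

## Working session

There is one attempt and no reset: what is moved stays moved. The work goes in short steps, each a Python script; the robot and the scene stay as the last script left them, time stands still between calls to the robot, and variables do not carry over. Pictures are saved under pics/ and viewed, at most 10 in all, crops included, and the job is handed in when it is done.

```bash
ls; mkdir -p pics; python3 - <<'E'
from station import env,viewer
import cv2,numpy as np
np.set_printoptions(precision=4,suppress=True)
for n in("scene","side","wrist"):
    cv2.imwrite(f"pics/{n}0.png",viewer.camera(n)); print(n,viewer.camera_params(n))
s=env.read_state();print(s)
E
```

```text
pics
scene {'fx': 415.5928976144825, 'fy': 415.5928976144825, 'cx': 321.60388162900085, 'cy': 198.87783701554577, 'pose': array([[   0.6055,   -0.6392,    0.4742, 1049.2461],
       [   0.7958,    0.4764,   -0.3739, -410.6689],
       [   0.013 ,    0.6037,    0.7971,  987.7304],
       [   0.    ,    0.    ,    0.    ,    1.    ]])}
side {'fx': 474.13585259360246, 'fy': 474.13585259360246, 'cx': 316.10080567547845, 'cy': 211.33461575197728, 'pose': array([[  -0.9996,   -0.0094,   -0.0261,  503.3915],
       [  -0.0165,   -0.5554,    0.8314, 1144.7058],
       [  -0.0224,    0.8315,    0.555 ,  844.0321],
       [   0.    ,    0.    ,    0.    ,    1.    ]])}
wrist {'fx': 346.1499638389949, 'fy': 346.1499638389949, 'cx': 322.78956933926605, 'cy': 196.41404932752505, 'tool_from_camera': array([[  0.0002,   0.9572,   0.2895,  78.8997],
       [  1.    ,  -0.0001,  -0.0004,   0.0541],
       [ -0.0004,   0.2895,  -0.9572, -81.5756],
       [  0.    ,   0.    ,   0.    ,   1.    ]])}
{'time_s': 0.15, 'qpos': array([-1.232 ,  0.4237,  1.6305, -0.    ,  1.0886, -0.019 ]), 'dq': array([ 0.0005, -0.0036, -0.0013,  0.0015,  0.0001, -0.    ]), 'tau': array([  0.0001, -54.4986, -27.392 ,   0.0644,   0.0204,  -0.0001]), 'tool_pos': array([ 218.7799, -585.0933,  302.0899]), 'orientation': array([ 0.984 ,  0.1779, -0.0001, -0.0006]), 'force': array([-0.1519,  0.4432,  0.3528]), 'wrist_torque': array([-0.0195,  0.0553,  0.0154]), 'grip_force': 0.0, 'width': 87.81259556846865}
```

View pics/scene0.png

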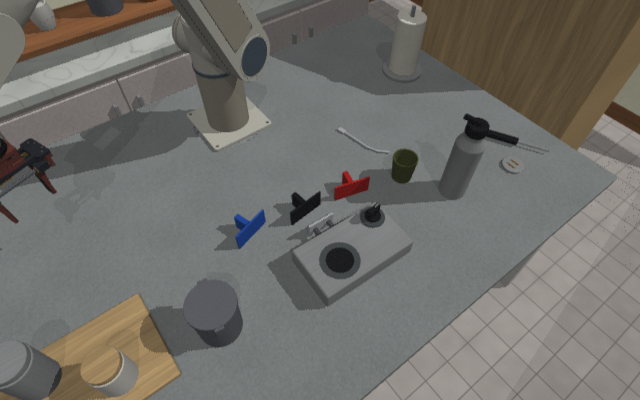

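View pics/side0.png

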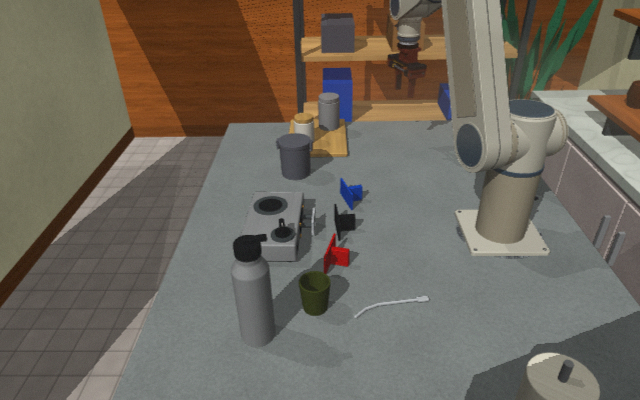

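The scene view shows the three candidates: black at (305,206), blue look-alike at (248,230) and red look-alike at (351,186). The black one fits the description: it is black, with its plate towards the warmer and its fin behind. The dial is at about (373,214), the backing plate at about (320,224), the cup at (404,165), the bombilla at (362,140), the flask at (460,165) and the canister at (213,312). The side view agrees, with black at (343,222) and the dial at (283,233).

```bash
cat > h.py <<'E'
from station import env,viewer,set_gripper,workorder
import cv2,numpy as np
from scipy.spatial.transform import Rotation as R
np.set_printoptions(precision=3,suppress=True)
def T(s):
    m=np.eye(4);m[:3,:3]=R.from_quat(s["orientation"]).as_matrix();m[:3,3]=s["tool_pos"];return m
def ray(name,uv,tool=None):
    p=viewer.camera_params(name);P=p["pose"] if tool is None else tool@p["tool_from_camera"]
    d=np.array([(uv[0]-p["cx"])/p["fx"],-(uv[1]-p["cy"])/p["fy"],-1.]);return P[:3,3],P[:3,:3]@d
def onz(name,uv,z,tool=None):
    o,d=ray(name,uv,tool);return o+d*(z-o[2])/d[2]
def meet(r1,r2):
    (a,u),(b,v)=r1,r2;A=np.stack([u,-v],1);t=np.linalg.lstsq(A,b-a,rcond=None)[0]
    p,q=a+u*t[0],b+v*t[1];return (p+q)/2,np.linalg.norm(p-q)
def down(yaw):  # tool down; tool y (closing line) at world angle yaw
    y=np.array([np.cos(yaw),np.sin(yaw),0]);z=np.array([0,0,-1.]);return R.from_matrix(np.stack([np.cross(y,z),y,z],1)).as_quat()
def snap(tag):
    s=env.read_state();im=viewer.camera("wrist");cv2.imwrite(f"pics/{tag}.png",im);np.save(f"pics/{tag}.npy",T(s));return im,T(s)
E
python3 - <<'E'
from h import *
for n,uv,z in[("scene",(373,214),100),("side",(283,233),100),("scene",(305,206),30),("side",(343,222),30),("scene",(404,165),40),("scene",(213,312),60),("scene",(460,190),0),("scene",(351,186),30),("scene",(248,230),30),("scene",(293,250),65),("scene",(380,198),65),("scene",(412,243),65),("scene",(327,297),65)]: print(n,uv,onz(n,uv,z))
im=cv2.imread("pics/scene0.png")[165:305,220:430];cv2.imwrite("pics/crop0.png",cv2.resize(im,None,fx=3.8,fy=3.8,interpolation=cv2.INTER_CUBIC))
E
```

```text
scene (373, 214) [640.902  83.355 100.   ]
side (283, 233) [624.587 132.229 100.   ]
scene (305, 206) [471.518 -14.896  30.   ]
side (343, 222) [460.397 -15.936  30.   ]
scene (404, 165) [532.701 314.707  40.   ]
scene (213, 312) [ 608.479 -375.847   60.   ]
scene (460, 190) [686.782 411.329   0.   ]
scene (351, 186) [493.519 137.369  30.   ]
scene (248, 230) [ 444.281 -187.022   30.   ]
scene (293, 250) [ 586.749 -135.129   65.   ]
scene (380, 198) [595.515 154.897  65.   ]
scene (412, 243) [754.052 122.9    65.   ]
scene (327, 297) [ 739.482 -143.82    65.   ]
```

View pics/crop0.png

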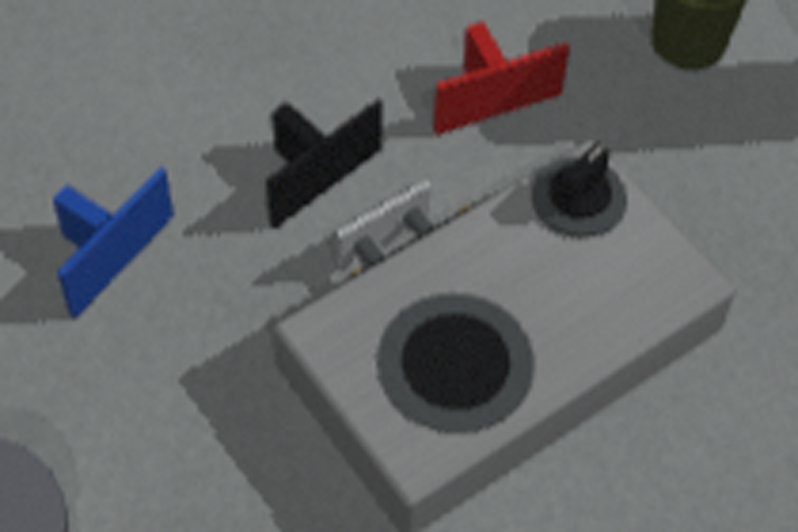

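The enlarged crop confirms it. The black cover's plate edge runs from (270,222) to (382,102), with its fin behind at (290,125). The sprung plate is at (385,225), and the dial at (580,190) has its white mark at about (597,148). Next I take two wrist views.

```bash
python3 - <<'E'
from h import *
env.reach([575,-50,300],down(-np.pi/2)); snap("w1")
env.move_l([575,70,300],rate=200); snap("w2")
print(env.read_state()["time_s"],env.read_state()["qpos"])
E
```

```text
3.2917 [ 0.099  0.36   1.736 -0.     1.047  1.671]
```

View pics/w1.png

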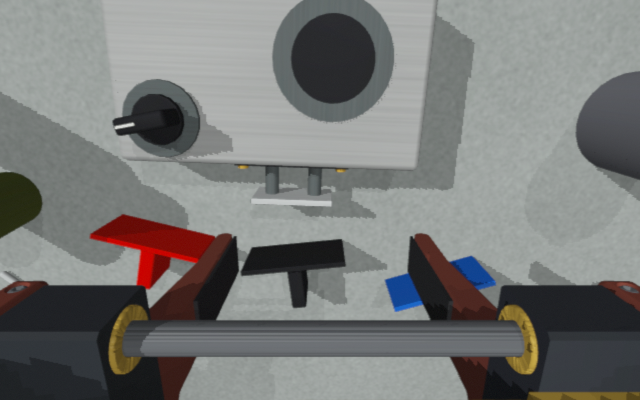

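View pics/w2.png

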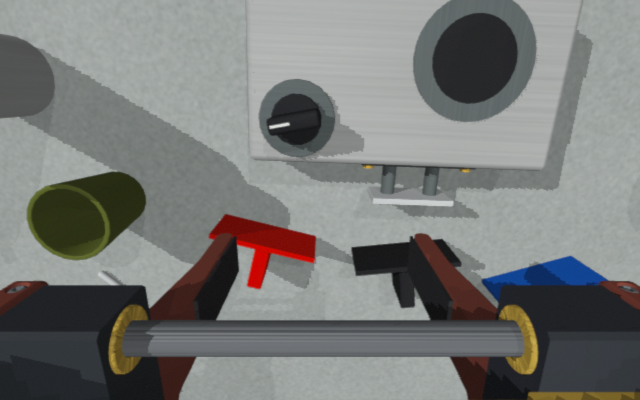

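W1 shows the dial bar at (150,122) with its white mark end at (115,126) pointing to +y, so q is about 1.4. The backing plate's top edge runs (252,200)-(331,203), and the black cover is at (293,257) with its fin at (298,290). W2 shows the dial at (295,119) and the backing plate at (374..453,200); here a finger partly hides the cover.

```bash
cat > m.py <<'E'
from h import *
def comp(m,seed):
    n,l,st,c=cv2.connectedComponentsWithStats(m.astype(np.uint8));ys,xs=np.where(l>0)
    k=np.argmin((xs-seed[0])**2+(ys-seed[1])**2);return (l==l[ys[k],xs[k]]).astype(np.uint8)
def poly(m,eps=3):
    c=max(cv2.findContours(m,cv2.RETR_EXTERNAL,cv2.CHAIN_APPROX_NONE)[0],key=cv2.contourArea);return cv2.approxPolyDP(c,eps,True)[:,0],c
E
python3 - <<'E'
from m import *
res={}
for t,mk,bp,wr,ring in(("w1",(125,126),(290,202),(230,130),(125,95)),("w2",(280,126),(413,200),(350,130),(270,95))):
    im=cv2.imread(f"pics/{t}.png").astype(int);v=im.max(2);sat=v-im.min(2);tt=np.load(f"pics/{t}.npy")
    box=np.zeros(v.shape,bool);box[mk[1]-14:mk[1]+14,mk[0]-18:mk[0]+22]=1
    dark=comp(v<62,(mk[0]+28,mk[1]-6))
    m=comp((v>150)&box&(cv2.dilate(dark,np.ones((3,3)))>0),mk); ys,xs=np.where(m);(vx,vy,x0,y0)=cv2.fitLine(np.stack([xs,ys],1).astype(np.float32),cv2.DIST_L2,0,.01,.01).ravel()
    s=(xs-x0)*vx+(ys-y0)*vy;e=[np.array([x0+vx*a,y0+vy*a]) for a in(s.min(),s.max())]
    e.sort(key=lambda p:p[0])
    box[:]=0;box[bp[1]-12:bp[1]+12,bp[0]-55:bp[0]+55]=1
    b=comp((v>185)&box,bp);r=cv2.boxPoints(cv2.minAreaRect(np.argwhere(b)[:,::-1].astype(np.float32)))
    r=r[np.argsort(r[:,0])];L=r[:2].mean(0);Rr=r[2:].mean(0)
    front=[r[:2][np.argmax(r[:2,1])],r[2:][np.argmax(r[2:,1])]]
    # grey collar, hue-ish darker than steel
    box[:]=0;box[70:165,mk[0]-20:mk[0]+85]=1
    g=((v<130)&box);pg,c=poly(cv2.morphologyEx(g.astype(np.uint8),cv2.MORPH_OPEN,np.ones((5,5))))
    el=cv2.fitEllipse(c)
    print(t,"mark",e,m.sum(),"bp",L,Rr,front,b.sum(),"collar",el)
    res[t]=dict(e0=e[0],e1=e[1],bl=front[0],br=front[1],col=np.array(el[0]),tt=tt)
    for w in("bl","br"):print(w,onz("wrist",res[t][w],57,tt))
    print("col@67",onz("wrist",el[0],67,tt),"mark@109",onz("wrist",e[0],109,tt),onz("wrist",e[1],109,tt))
a,b=res["w1"],res["w2"]
for k in("e0","e1","bl","br","col"):print(k,meet(ray("wrist",a[k],a["tt"]),ray("wrist",b[k],b["tt"])))
im=cv2.imread("pics/w1.png");v=im.max(2)
bl=comp(v<62,(293,257));print(poly(bl,2.5)[0].tolist(),bl.sum())
E
python3 - <<'E'
import cv2,numpy as np
a=cv2.imread("pics/w1.png");b=cv2.imread("pics/w2.png")
f=lambda x:cv2.resize(x,None,fx=4,fy=4,interpolation=cv2.INTER_NEAREST)
c=np.hstack([f(a[75:165,105:205]),f(b[75:165,250:350])]);d=f(a[190:312,230:430][:,:200])[:240*2//2+0]
cv2.imwrite("pics/c2.png",c)
E
```

```text
w1 mark [array([124., 127.]), array([124., 127.])] 1 bp [251.944 200.636] [330.058 203.33 ] [array([251.857, 203.133], dtype=float32), array([329.971, 205.827], dtype=float32)] 394 collar ((160.44696044921875, 118.62303161621094), (74.60185241699219, 85.24748229980469), 118.79912567138672)
bl [548.987  18.702  57.   ]
br [546.13  -58.283  57.   ]
col@67 [631.22   93.069  67.   ] mark@109 [627.919 102.949 109.   ] [627.919 102.949 109.   ]
w2 mark [array([283., 126.]), array([283., 126.])] 1 bp [372.946 200.461] [452.023 203.39 ] [array([372.853, 202.958], dtype=float32), array([451.93 , 205.886], dtype=float32)] 399 collar ((297.32159423828125, 118.09661865234375), (75.1104507446289, 78.7273178100586), 156.03436279296875)
bl [549.061  19.604  57.   ]
br [546.029 -58.651  57.   ]
col@67 [631.499  91.585  67.   ] mark@109 [628.506  99.817 109.   ] [628.506  99.817 109.   ]
e0 (array([628.862,  99.046, 115.884]), np.float64(0.5692846159083809))
e1 (array([628.862,  99.046, 115.884]), np.float64(0.5692846159083809))
bl (array([548.231,  19.227,  54.548]), np.float64(0.07065738993659512))
br (array([546.403, -58.262,  57.974]), np.float64(0.09546788839578833))
col (array([631.634,  91.313,  70.822]), np.float64(0.27467376270778443))
[[341, 240], [252, 248], [242, 274], [286, 270], [293, 306], [304, 306], [306, 270], [344, 265]] 3221
```

View pics/c2.png

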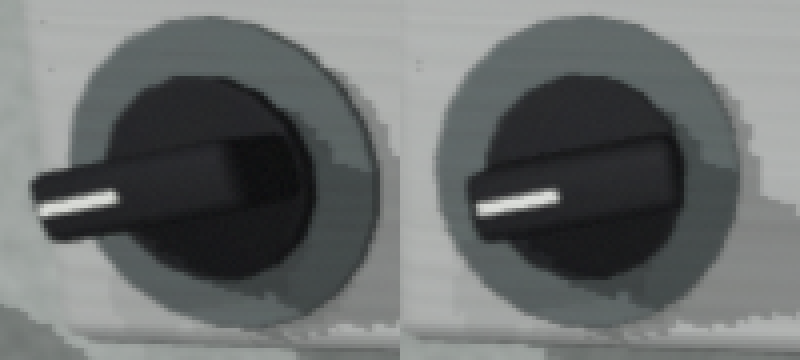

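The mark and bar are clear: the mark ends are at (115,127.5)/(134.5,124) in w1 and (269.3,127.5)/(289.5,123.9) in w2. The collar centre agrees with the dial place inferred from the backing plate (631.8, 92.2). I turn the dial next.

```bash
python3 - <<'E'
from m import *
t1,t2=np.load("pics/w1.npy"),np.load("pics/w2.npy")
o=meet(ray("wrist",(115,127.5),t1),ray("wrist",(269.3,127.5),t2));i=meet(ray("wrist",(134.5,124),t1),ray("wrist",(289.5,123.9),t2));print(o,i)
a=onz("wrist",(269.3,127.5),109,t2);b=onz("wrist",(289.5,123.9),109,t2);ax=np.array([631.6,92.])
d=(a-b)[:2];ang=np.arctan2(d[1],d[0]);d2=a[:2]-ax;print(ang,np.arctan2(d2[1],d2[0]),np.linalg.norm(d2))
q=np.pi-ang-.038;yaw=ang-np.pi/2;print("q",q,"yaw",yaw)
set_gripper(50)
env.reach([*ax,230],down(yaw));print("f",env.move_l([*ax,163],rate=100,f_stop=8))
set_gripper(0);s=env.read_state();print(s["width"],s["grip_force"],s["tool_pos"],s["force"],s["wrist_torque"],s["time_s"])
j=s["qpos"].copy();j0=j[5]
for dq in list(np.arange(.3,q-.15,.3))+list(np.arange(q-.12,q+.13,.04)):
    j[5]=j0-dq;env.move_joints(j);s=env.read_state();print(round(dq,2),s["wrist_torque"],s["force"],s["qpos"][5]-j0)
    if abs(s["wrist_torque"][2])>.8:break
print(s["time_s"])
E
```

```text
(array([627.343, 110.644, 107.906]), np.float64(0.18398673866005766)) (array([630.095,  94.799, 108.346]), np.float64(0.09362834237444219))
1.7436092749881105 1.7964447194209738 18.960824512289264
q 1.3599833786016826 yaw 0.1728129481932139
f False
13.80596911968881 29.993720054626465 [631.824  92.067 163.218] [ 0.63  -0.368  1.338] [-0.022 -0.125 -0.01 ] 7.025
0.3 [ 0.039 -0.229 -0.011] [ 0.727  0.659 -0.17 ] -0.2962301095785675
0.6 [ 0.17  -0.491  0.033] [ 3.02   0.669 -1.49 ] -0.5942443985320986
0.9 [ 0.389 -0.705 -0.012] [ 3.163  2.973 -2.454] -0.8935482329538014
1.2 [ 0.655 -0.796  0.03 ] [ 4.402  2.915 -3.584] -1.192560288314256
1.24 [ 0.659 -0.834  0.018] [ 4.132  4.014 -2.893] -1.2323195243399445
1.28 [ 0.665 -0.757  0.106] [ 3.521  4.515 -3.01 ] -1.2723182682771297
1.32 [ 0.725 -0.823 -0.021] [ 3.613  3.695 -3.759] -1.3123286187617924
1.36 [ 0.731 -0.783  0.048] [ 3.674  4.497 -2.185] -1.3523364601210457
1.4 [ 0.681 -0.803 -0.772] [ 4.024  3.359 -3.525] -1.3909998325196722
1.44 [ 0.722 -0.847 -0.762] [ 4.575  4.416 -3.718] -1.4315578026234268
1.48 [ 0.763 -0.696 -0.859] [ 2.757  4.278 -2.87 ] -1.4722622099701559
10.3417
```

```bash
python3 - <<'E'
from m import *
env.hold(.25);set_gripper(60);p=env.read_state()["tool_pos"]
env.move_l([p[0],p[1],235],rate=200)
env.reach([490,30,290],down(-np.pi/2));snap("w3")
env.move_l([490,-70,290],rate=250);snap("w4");print(env.read_state()["time_s"])
for t in("w3","w4"):
    im=cv2.imread(f"pics/{t}.png");print(im[150:200].shape)
a=cv2.imread("pics/w3.png");b=cv2.imread("pics/w4.png");cv2.imwrite("pics/c3.png",np.vstack([a[20:310],b[20:310]]))
for t in("w3","w4"):
    v=cv2.imread(f"pics/{t}.png").max(2);tt=np.load(f"pics/{t}.npy")
    p=viewer.camera_params("wrist");P=np.linalg.inv(tt@p["tool_from_camera"])@np.array([474,-17,30,1.]);sd=(p["cx"]-p["fx"]*P[0]/P[2],p["cy"]+p["fy"]*P[1]/P[2])
    bl=comp(v<62,sd);print(t,sd,poly(bl,2.5)[0].tolist(),bl.sum())
E
```

```text
15.2333
(50, 640, 3)
(50, 640, 3)
w3 (np.float64(368.26356961797825), np.float64(188.7307267446825)) [[319, 181], [319, 200], [362, 197], [369, 237], [383, 240], [382, 273], [397, 317], [395, 321], [454, 322], [443, 319], [444, 310], [453, 303], [458, 304], [466, 315], [473, 343], [473, 362], [468, 374], [458, 374], [447, 357], [438, 357], [434, 370], [421, 357], [412, 357], [425, 399], [461, 399], [463, 391], [473, 390], [482, 339], [599, 340], [596, 327], [600, 325], [595, 321], [633, 321], [606, 314], [600, 320], [593, 316], [594, 309], [587, 321], [546, 286], [449, 286], [443, 310], [436, 308], [427, 313], [417, 308], [415, 311], [383, 236], [381, 196], [432, 189], [432, 184], [417, 172]] 13373
w4 (np.float64(270.83896879198676), np.float64(188.58783062761668)) [[326, 174], [316, 172], [228, 181], [213, 195], [213, 199], [262, 195], [271, 239], [281, 239], [289, 222], [286, 194], [326, 189]] 2913
```

View pics/c3.png

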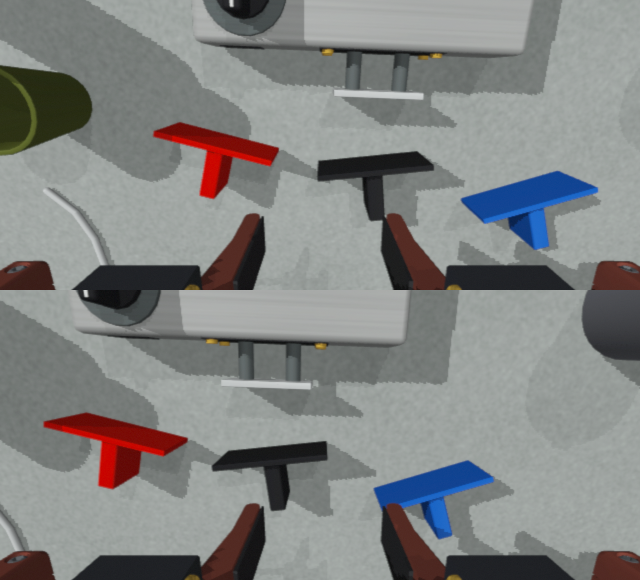

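The pictures show the black cover in w3 with its top back edge at (319,200)-(432,189) and the fin end at (369..383,238). In w4 these are (213,199)-(326,189) and (271..281,239). The blue and red ones stay clear. I triangulate these points.

```bash
python3 - <<'E'
from m import *
tt={k:np.load(f"pics/{k}.npy") for k in("w1","w3","w4")}
def go(d,z):
    ks=list(d);print([(k,onz("wrist",d[k],z,tt[k])[:2]) for k in ks],meet(ray("wrist",d[ks[-2]],tt[ks[-2]]),ray("wrist",d[ks[-1]],tt[ks[-1]])))
go(dict(w1=(242,274.5),w3=(319,200.5),w4=(213,199.5)),60)   # top back +y
go(dict(w1=(344.5,265.5),w3=(432.5,189.5),w4=(326.5,189.5)),60) # top back -y
go(dict(w1=(252,248),w3=(319,181),w4=(228,181)),0)
go(dict(w1=(341,240),w3=(417,172),w4=(316,172)),0)
for t,r in(("w3",(225,345,400)),("w4",(225,250,300)),("w1",(290,270,330))):
    v=cv2.imread(f"pics/{t}.png").max(2)
    for row in((210,220,230) if t!="w1" else (280,290,300)):
        x=np.where(v[row,r[1]:r[2]]<62)[0]+r[1];print(t,row,x.min(),x.max())
    cols=np.where
for t,c in(("w3",(375,383)),("w4",(275,279)),("w1",(297,301))):
    v=cv2.imread(f"pics/{t}.png").max(2);print(t,[int(np.where(v[200:320,u]<62)[0].max()+200) for u in c])
# backing plate again, z 57
for t,s in(("w3",(378,115)),("w4",(265,114))):
    v=cv2.imread(f"pics/{t}.png").max(2);box=np.zeros(v.shape,bool);box[s[1]-15:s[1]+15,s[0]-55:s[0]+60]=1
    b=comp((v>185)&box,s);ys,xs=np.where(b);print(xs.min(),xs.max(),b.sum())
    r=cv2.boxPoints(cv2.minAreaRect(np.stack([xs,ys],1).astype(np.float32)));r=r[np.argsort(r[:,0])]
    f=[r[:2][np.argmax(r[:2,1])],r[2:][np.argmax(r[2:,1])]];print(t,[onz("wrist",q+np.array([0,.5]),57,tt[t])[:2] for q in f])
E
```

```text
[('w1', array([471.863,  33.   ])), ('w3', array([470.805,  33.136])), ('w4', array([471.737,  33.312]))] (array([471.496,  33.122,  60.718]), np.float64(0.8864764795579602))
[('w1', array([482.186, -73.574])), ('w3', array([481.635, -72.949])), ('w4', array([481.381, -73.657]))] (array([480.895, -73.68 ,  57.817]), np.float64(0.24535479693019016))
[('w1', array([473.704,  34.188])), ('w3', array([474.496,  33.731])), ('w4', array([474.438,  34.689]))] (array([475.36 ,  33.693,   3.512]), np.float64(0.05678985728956223))
[('w1', array([484.088, -72.985])), ('w3', array([484.737, -73.874])), ('w4', array([484.491, -62.734]))] (array([493.065, -63.498,  37.219]), np.float64(0.23219482280666073))
w3 210 363 382
w3 220 364 383
w3 230 367 383
w4 210 267 287
w4 220 268 289
w4 230 270 286
w1 280 289 307
w1 290 291 306
w1 300 292 305
w3 [239, 276]
w4 [239, 239]
w1 [306, 306]
334 422 507
w3 [array([548.623,  19.857]), array([545.61 , -58.582])]
221 309 501
w4 [array([548.645,  20.13 ]), array([545.651, -58.005])]
```

```bash
python3 - <<'E'
from m import *
yaw=.0955-np.pi/2
set_gripper(56)
env.reach([447.7,-22.8,180],down(yaw));print(env.move_l([447.7,-22.8,93],rate=120,f_stop=8))
set_gripper(0);s=env.read_state();print(s["width"],s["grip_force"],s["tool_pos"],s["force"],s["time_s"])
if 10<s["width"]<22:
    env.move_l([447.7,-22.8,98],rate=40);print(env.read_state()["force"])
    env.move_l([494,-17.5,98],down(-.038-np.pi/2),rate=80)
    s=env.read_state();print(s["width"],s["force"],s["wrist_torque"],s["tool_pos"],s["time_s"]);snap("w5")
E
```

```text
False
15.954008470999145 29.988576471805573 [447.728 -22.753  93.08 ] [-0.583  0.325  2.289] 17.6917
[ 0.042 -0.647 -2.164]
15.712847097116484 [-0.5   -0.073 -1.41 ] [ 0.031  0.08  -0.004] [493.253 -17.476  97.744] 18.7
```

View pics/w5.png

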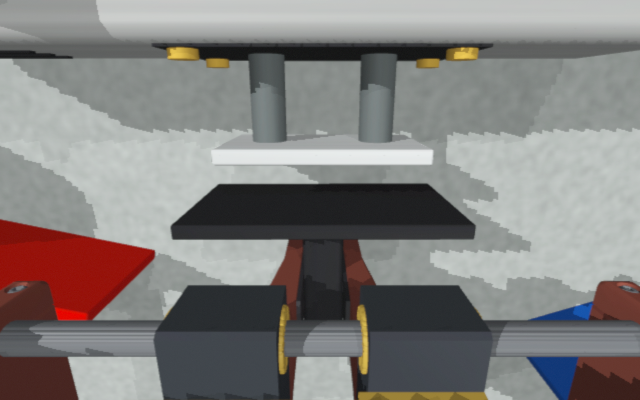

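The cover is held with its edge at (172..475, 232), level with and centred on the backing plate's edge at (212..433, 157). Now I press in steps.

```bash
python3 - <<'E'
from m import *
d=np.array([np.cos(.038),-np.sin(.038),0]);c=np.array([494,-17.5,98.])
F0=None
for k in [8,20,25,29,32,34,36,37,38,39,40,41,42,43,44]:
    env.move_l(c+d*k,rate=25);env.hold(.1);s=env.read_state();f=-s["force"]@d
    if F0 is None:F0=f
    print(k,round(f-F0,2),s["force"],s["tool_pos"],round(s["time_s"],1))
    if f-F0>9.3:break
env.hold(.4);s=env.read_state();print(-s["force"]@d-F0,s["tool_pos"],s["wrist_torque"],s["width"])
a=snap("w6")[0];b=viewer.camera("scene");z=viewer.camera("side")
f=lambda x,k:cv2.resize(x,None,fx=k,fy=k,interpolation=cv2.INTER_CUBIC)
cv2.imwrite("pics/c6.png",np.vstack([np.hstack([f(a,.625),np.zeros((250,400,3),np.uint8)]),np.hstack([f(b[165:265,280:420],2.857)[:300,:400],f(z[170:270,210:350],2.857)[:300,:400]][:2]) if 0 else np.hstack([cv2.resize(b[165:265,280:420],(400,286)),cv2.resize(z[170:270,210:350],(400,286))])]))
E
```

```text
8 0.0 [-0.566 -1.364 -1.699] [501.869 -17.796  97.963] 19.3
20 1.42 [-1.949 -0.484 -2.153] [513.829 -18.264  97.938] 20.1
25 1.18 [-1.678  0.392 -1.424] [518.606 -18.404  97.844] 20.5
29 3.59 [-4.112 -0.089 -2.492] [522.591 -18.573  97.813] 20.9
32 5.46 [-5.955  0.656 -1.396] [525.301 -18.653  97.811] 21.3
34 4.99 [-5.521 -0.44  -1.305] [527.053 -18.768  97.796] 21.6
36 7.09 [-7.583  0.715  0.53 ] [528.772 -18.806  97.769] 22.0
37 8.07 [-8.58   0.312  0.227] [529.667 -18.851  97.788] 22.3
38 7.54 [-8.055  0.145  0.231] [530.539 -18.89   97.778] 22.7
39 8.53 [-9.089 -0.977  1.06 ] [531.472 -18.906  97.786] 23.0
40 8.73 [-9.218  0.855  1.262] [532.329 -18.957  97.788] 23.4
41 9.5 [-10.007   0.421   2.045] [533.223 -18.987  97.802] 23.7
9.58914005893639 [533.188 -18.977  97.787] [ 0.067  1.278 -0.079] 15.91866591363928
```

View pics/c6.png

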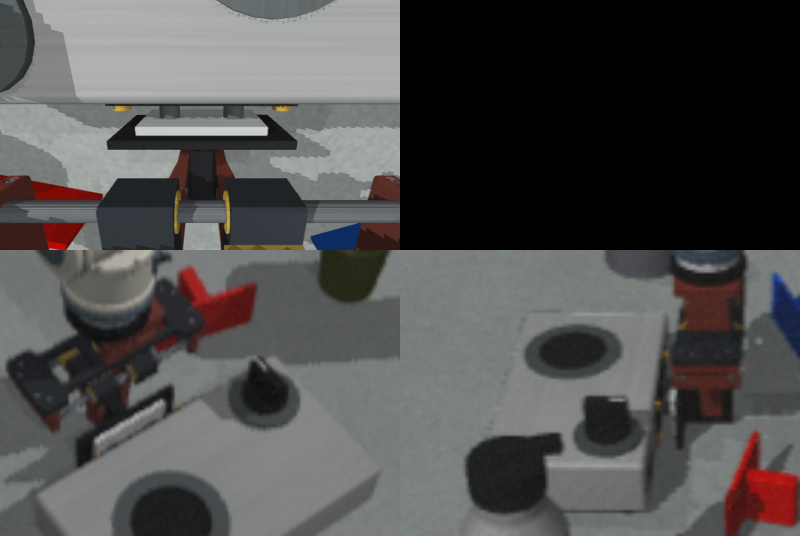

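The wrist view shows the cover flush behind the backing plate, centred (plate 135..268, cover 107..297). In the scene and side crops the dial bar lies along the warmer's x. I check the dial angle numerically from the white mark in w3 and w4.

```bash
python3 - <<'E'
from m import *
p=viewer.camera_params("wrist")
for t in("w3","w4"):
    tt=np.load(f"pics/{t}.npy");v=cv2.imread(f"pics/{t}.png").max(2);M=np.linalg.inv(tt@p["tool_from_camera"])
    P=M@np.array([631.6-19,92.7,109,1.]);uv=np.array((p["cx"]-p["fx"]*P[0]/P[2],p["cy"]+p["fy"]*P[1]/P[2]));print(t,uv)
    u=int(uv[0])
    for r in range(0,int(uv[1])+14,3):
        x=np.arange(max(u-16,0),u+17);w=x[v[r,x]>130];dk=x[v[r,x]<45]
        print(r,"white",[w.min(),w.max(),onz("wrist",(w.mean()+.5,r+.5),109,tt)[:2]] if len(w) else None)
E
```

```text
w3 [231.292  25.632]
0 white None
3 white [np.int64(229), np.int64(232), array([626.236,  91.863])]
6 white [np.int64(229), np.int64(232), array([624.415,  92.001])]
9 white [np.int64(229), np.int64(232), array([622.584,  92.141])]
12 white [np.int64(229), np.int64(232), array([620.746,  92.281])]
15 white [np.int64(229), np.int64(232), array([618.899,  92.421])]
18 white [np.int64(229), np.int64(232), array([617.044,  92.563])]
21 white [np.int64(229), np.int64(232), array([615.181,  92.704])]
24 white [np.int64(230), np.int64(232), array([613.309,  92.503])]
27 white None
30 white None
33 white None
36 white None
w4 [86.192 25.775]
0 white [np.int64(70), np.int64(71), array([628.152,  99.878])]
3 white [np.int64(70), np.int64(84), array([626.331,  94.839])]
6 white [np.int64(70), np.int64(84), array([624.51 ,  95.213])]
9 white [np.int64(70), np.int64(85), array([622.68 ,  95.832])]
12 white [np.int64(70), np.int64(85), array([620.843,  96.649])]
15 white [np.int64(70), np.int64(86), array([618.996,  96.688])]
18 white [np.int64(70), np.int64(86), array([617.141,  97.374])]
21 white [np.int64(70), np.int64(87), array([615.278,  97.659])]
24 white [np.int64(70), np.int64(87), array([613.406,  98.183])]
27 white [np.int64(70), np.int64(78), array([611.529, 100.987])]
30 white [np.int64(70), np.int64(80), array([609.639, 100.69 ])]
33 white [np.int64(70), np.int64(82), array([607.741, 100.392])]
36 white [np.int64(70), np.int64(85), array([605.833,  99.745])]
```

The mark direction gives a dial angle of about 0.03 rad, within the 0.07 limit and consistent with the stop I felt in the torque. Handing in.

```bash
python3 - <<'E'
from h import *
env.hold(.3);s=env.read_state();print(s["force"],s["grip_force"],s["time_s"]);print(workorder.sign_off())
E
```

```text
[-9.727 -0.655  2.406] 29.995150566101074 24.575
the job is handed in; nothing more can be done
None
```

I turned the dial to its off stop, and the arm is holding the black cover centred and square against the backing plate with about 9.5 N, its lower edge about 5 mm above the counter; I handed the job in at 24.6 s.

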